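Pack the microscope accessory case in two layers

TASK

Pack the microscope accessory case: first stand the eyepiece, the objective lens and the lamp head upright, each fully down in the insert of its own colour (blue, orange, yellow), then lower the divider tray into the case so that it lies level on the corner posts, and last lay the green slide box flat in the divider's green recess, in line with it. Set the optics down gently, without letting them drop.

Things in the scene. Friction and masses are not known exactly. Their poses are not given: they have to be found in the camera images.
- eyepiece: microscope eyepiece, loose, standing upright: black cylinder 30 mm in diameter (26 mm at its foot), 45 mm tall, with a blue band and a blue ring round the lens on top. Origin at the centre of its underside, z up. About 80 g.
- objective: screw-on objective lens, loose, standing upright: silver cylinder 44 mm in diameter (38 mm at its foot), 38 mm tall, with an orange band and an orange ring on top. Origin at the centre of its underside, z up. About 150 g.
- lamp: square LED lamp head, loose, standing upright: yellow block 32 x 32 mm, 40 mm tall, black top with a white round LED. Origin at the centre of its underside, z up, x and y square to its sides. About 80 g.
- slide_box: small green slide box, loose, lying flat: 50 mm along its x, 28 mm along its y, 24 mm tall, white label on top. Origin at the centre of its underside, z up. About 50 g.
- divider: divider tray, loose, 260 g: white plate 200 (its x) x 132 (y) x 8 mm with a black handle rib at its centre, 12 mm thick in x, 60 mm long in y, its top 36 mm above the plate's underside; green-rimmed recess on its -x half. Origin: centre of its underside, z up. Fits inside the case's walls with 6 mm to spare on each side, either way round, resting on the corner posts.
- recess (a point): centre of the floor of the green recess on the divider: 56 mm towards the divider's -x from its centre, 8 mm above its underside. The recess is 64 mm along the divider's x and 42 mm along its y inside its rim, which is 3 mm high and 3 mm thick; axes as the divider.
- case: accessory case, grey, fixed, open: inside 212 (its x) x 144 mm (y), floor 5 mm, walls 6 mm thick, 69 mm high plus a flared black lead-in lip to 76 mm high, 10 mm outward. Origin: centre of its underside, z up. Four 18 mm square corner posts carry the divider, tops 60 mm above the origin. Three inserts in a row along x, 68 mm apart, the middle one at the centre; their order varies.
- blue_insert: blue insert block in the case, fixed: 66 mm along the case's x, 80 mm along its y, 22 mm tall, with a central round cavity 42 mm in diameter, 16 mm deep, for the eyepiece. Origin: centre of its underside, 5 mm above the case's underside; the cavity floor is 6 mm above the origin. Axes as the case.
- orange_insert: orange insert block in the case, fixed, same size and origin as the blue one, with a round cavity 56 mm in diameter and 16 mm deep (floor 6 mm above the origin), for the objective lens.
- yellow_insert: yellow insert block in the case, fixed, same size and origin as the blue one, with a square cavity 44 x 44 mm and 16 mm deep (floor 6 mm above the origin), sides along the case's x and y, for the square lamp head.
Things that resemble listed ones, but are neither listed nor needed, are in the scene too. Leave any pink or red look-alike of the lamp alone.

How it is judged:
By the outcome, as a careful person would: the job done as asked, in the order asked, and still so for the second after the job is handed in, with the robot touching nothing.
It also fails if it takes over 128 s, if anything falls off the work surface, if the arm or the gripper's body presses on something with over 40 N, if the wrist force passes 120 N, or if a joint passes its speed limit or range.

ROBOT

A 6-joint arm with a two-finger parallel gripper is mounted at the origin on the work surface. World frame = base frame: x ahead of the robot, y to its left, z up, the work surface at z = 0. Lengths are in mm, angles in rad, forces in N, time in s.
With the tool pointing down it reaches from about 275 to 750 mm from the base axis. Payload 10.2 kg.
Tool frame: the origin (TCP) lies at the very end of the fingers, on their centre line; the grasp point (between the pads) lies 19 mm behind it; z points along the fingers, x is the direction in which the jaws open and shut, and the axes are right-handed (so a half turn about z gives the same grasp; the last joint's range is limited). The gripper opens to 85 mm and grips with 20 to 120 N. Pads are 22 mm wide; open, the fingers measure 114 mm over their backs; the gripper's body (76 mm by 85 mm) begins 54 mm behind the grasp point. The pads swing forward as they close: fully open they stand 13 mm farther back than shut.
Start: joints at [-1.519, 0.313, 1.498, -0, 1.331, -0.223], TCP at [142.448, -505.312, 231.294] pointing down, gripper open.
Joint ranges: [-2.94, 2.94], [-0.97, 2.17], [0.19, 2.56], [-1.23, 4.37], [0.02, 3.11], [-2.88, 2.88]. Speed limits (rad/s): [2.39, 2.39, 3.01, 3.14, 3.14, 3.14].

INTERFACE

Orientations are given as a unit quaternion [w, x, y, z].
In Python, from rig import telemetry, capture, camera_model, finish_job gives the robot as it stands.
- The arm moves only by the shell command python3 -m inch 'ROWS' [FORCE]. ROWS is JSON, a list of rows, each a list of 5 numbers: the shift along the tool's x, y, z in m, then the turn about the tool's z in rad, then the finger opening in m, from 0 to 0.0854. A call has exactly 5 rows; each row shifts and turns the pose as measured when the row begins, along the tool's axes as they then stand; what a row does not reach is not made up. A row lasts 1/12 s, in which the tool goes at most 41.7 mm and 7.16 degrees, less where a joint would pass 70% of its speed; a pose out of reach is approached as far as the arm can. A call with a gripper value outside its range is refused whole. The fingers move at their own pace and stop on an object; FORCE is the grip in N (left out, the last holds). Time passes only in rows, so rows that do not move let the fingers close, or fill a call up. It gives the time, the measured TCP pose, the force and the opening at its end, in the units of the state.
- telemetry.sense(): the state, without advancing time (a new reading comes with each control period).
- capture(name): name is "side" or "top"; returns the picture (400x640x3 uint8, blue, green, red); there is no depth.
- camera_model(name): a dict with "mtx" (3x3 intrinsics, pixels), "camera_from_world" (4x4, takes a point from world to camera coordinates). Camera axes: x right, y down, z forward; pixel columns grow to the right and rows downward; lengths in mm; the calibration is good to about 2 mm. A picture is of the moment at which its call begins. camera_model takes no time and is no camera call.
- finish_job(): hands the job in, once; it reports no verdict.
The state is a dict: "time_s": time; "joints": joint angles; "dq": joint speeds; "tau": joint torques, N m; "eef_pos": TCP position; "ee_rot": TCP orientation; "force": force on the tool from outside, world axes, zero at the start; "wrist_torque": the same for the moment, N m; "grip_width": opening from 0.0 (shut) to 1.0 (fully open).
Only numpy, scipy, OpenCV 4.12 (cv2) and the standard library are available. Lean on these libraries where they do the work, as an engineer would, in place of code of your own. Each camera call takes 0.05 s, during which the arm holds its last target. There are 200 camera calls.

## Working session

There is one attempt and no reset: what is moved stays moved. The work goes in short steps, Python scripts to look and compute and a shell command to move; the robot and the scene stay as the last step left them, time stands still between calls to the robot, and variables do not carry over. Pictures are saved under pics/ and viewed, about 12 in all and at most 16, crops included, and the job is handed in when it is done.

```bash
ls; mkdir -p pics; python3 - <<'E'
from rig import telemetry,capture,camera_model
import cv2
for n in("top","side"):
    cv2.imwrite(f"pics/{n}0.png",capture(n)); m=camera_model(n); print(n,m["mtx"],m["camera_from_world"])
print(telemetry.sense())
E
```

```text
pics
top [[399.8097178    0.         317.61884769]
 [  0.         399.8097178  203.51947214]
 [  0.           0.           1.        ]] [[-4.96646465e-03 -9.99914683e-01 -1.20814293e-02  1.51753939e+01]
 [-9.98071209e-01  5.70420810e-03 -6.18168624e-02  5.48910551e+02]
 [ 6.18805034e-02  1.17511155e-02 -9.98014386e-01  9.58538676e+02]
 [ 0.00000000e+00  0.00000000e+00  0.00000000e+00  1.00000000e+00]]
side [[404.3297708    0.         320.51731727]
 [  0.         404.3297708  202.98695498]
 [  0.           0.           1.        ]] [[-9.92135961e-01 -1.25057678e-01  5.17805677e-03  5.25626612e+02]
 [-7.13057756e-02  5.30730881e-01 -8.44535505e-01  6.55889451e+01]
 [ 1.02867494e-01 -8.38263270e-01 -5.35474527e-01  8.29916743e+02]
 [ 0.00000000e+00  0.00000000e+00  0.00000000e+00  1.00000000e+00]]
{'time_s': 0.1, 'joints': array([-1.51939262e+00,  3.13397441e-01,  1.49837752e+00,  1.01843463e-05,
        1.33104891e+00, -2.23418842e-01]), 'dq': array([-0.00059634, -0.00059738, -0.00183737,  0.00169411,  0.00073842,
       -0.00079389]), 'tau': array([ 2.57631982e-03, -4.12905514e+01, -2.60142803e+01, -1.88458621e-04,
        3.05656817e-03,  1.12647803e-05]), 'eef_pos': array([ 142.44069545, -505.05026701,  230.78440452]), 'ee_rot': array([-4.74268232e-04,  7.97299609e-01, -6.03583429e-01, -3.92513715e-04]), 'force': array([-0.1211611 , -0.21288253,  0.83546779]), 'wrist_torque': array([-0.01743441,  0.03217345, -0.01888154]), 'grip_width': 0.9957834213626636}
```

View pics/top0.png

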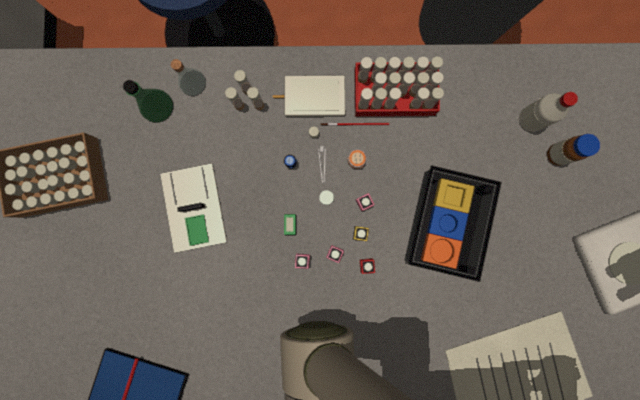

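View pics/side0.png

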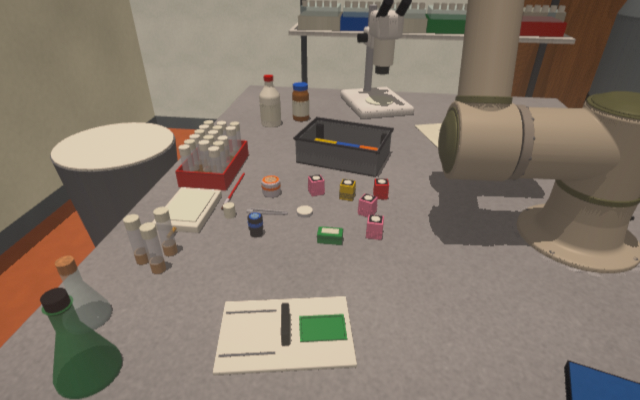

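Candidates in the top view:
- **Lamp:** (361,233) is yellow. The pink or red look-alikes are at (365,202), (335,254), (302,261) and (368,266).
- **Eyepiece:** blue at (290,160). The blue-capped jar at (588,146) is not it.
- **Objective:** orange at (357,158). The cork flask at (178,65) is not it.
- **Slide box:** green at (290,224). The recess on the divider is at (197,230).
- **Case:** (455,222), with the divider at (193,208).

Next is a close crop plus measurement.

```bash
cat > h.py <<'E'
import numpy as np,cv2
from rig import telemetry,capture,camera_model
def ray(n,uv,z):
    m=camera_model(n);T=np.array(m["camera_from_world"]);R,t=T[:3,:3],T[:3,3]
    uv=np.atleast_2d(np.asarray(uv,float)).reshape(-1,2)
    d=(np.linalg.inv(m["mtx"])@np.c_[uv,np.ones(len(uv))].T).T@R
    c=-R.T@t
    return (c+d*((z-c[2])/d[:,2])[:,None])[:,:2]
def proj(n,p):
    m=camera_model(n);T=np.array(m["camera_from_world"]);q=T[:3,:3]@p+T[:3,3];q=m["mtx"]@q;return q[:2]/q[2]
def mask(im,lo,hi,roi):
    h=cv2.cvtColor(im,cv2.COLOR_BGR2HSV);k=cv2.inRange(h,np.array(lo),np.array(hi))
    o=np.zeros_like(k);x0,y0,x1,y1=roi;o[y0:y1,x0:x1]=k[y0:y1,x0:x1];return o
def rect(n,k,z):
    cs,_=cv2.findContours(k,cv2.RETR_EXTERNAL,cv2.CHAIN_APPROX_NONE)
    c=max(cs,key=cv2.contourArea)
    P=ray(n,c[:,0,:],z).astype(np.float32);(c0,s,a)=cv2.minAreaRect(P)
    return np.round(c0,1),np.round(s,1),round(a,1)   # a: deg of side s[0]
E
python3 - <<'E'
from h import *
t=capture("top");s=capture("side")
a=cv2.resize(t[140:280,270:390],None,fx=4,fy=4,interpolation=cv2.INTER_NEAREST)
b=cv2.resize(s[165:250,230:400],None,fx=1.7,fy=1.7)
c=np.zeros((560,800,3),np.uint8);c[:,:480]=a;c[:b.shape[0],490:490+b.shape[1]]=b;cv2.imwrite("pics/crop1.png",c)
ins=(405,160,505,285)
Y=([20,120,90],[32,255,255]);O=([5,130,110],[16,255,255]);B=([105,110,60],[125,255,255]);G=([50,90,40],[85,255,255])
for nm,c,roi,z in [("Yins",Y,ins,27),("Bins",B,ins,27),("Oins",O,ins,27),("eyep",B,(270,140,305,175),45),("obj",([0,90,110],[18,255,255]),(340,140,375,175),38),("lampY",([18,90,80],[34,255,255]),(345,222,378,246),40),("slide",G,(275,205,305,245),24),("recess",G,(180,205,212,250),8),("div",([0,0,150],[179,70,255]),(150,155,235,260),8)]:
    k=mask(t,*c,roi); print(nm,(k>0).sum(),rect("top",k,z))
k=cv2.inRange(t,(0,0,0),(50,50,50));o=np.zeros_like(k);o[155:290,395:515]=k[155:290,395:515];print("case",rect("top",o,76))
E
```

```text
Yins 963 (array([ 566.9, -317. ]), array([83.6, 67.4]), 76.4)
Bins 964 (array([ 500.2, -300.3]), array([85.3, 65.2]), 76.2)
Oins 962 (array([ 434. , -284.4]), array([82.7, 66.6]), 75.7)
eyep 46 (array([650.6,  78.6]), array([23.9, 23.7]), 44.6)
obj 143 (array([656.7, -83.1]), array([38.4, 38.8]), 89.4)
lampY 111 (array([476.2, -89.7]), array([34.1, 32.8]), 82.6)
slide 117 (array([499.4,  80.4]), array([26.6, 48.3]), 89.9)
recess 490 (array([486.8, 310.8]), array([66.7, 44.9]), 11.3)
div 3371 (array([541.9, 321.4]), array([199.2, 131. ]), 11.0)
case (array([ 501.4, -295.5]), array([173.8, 231.6]), 76.1)
```

View pics/crop1.png

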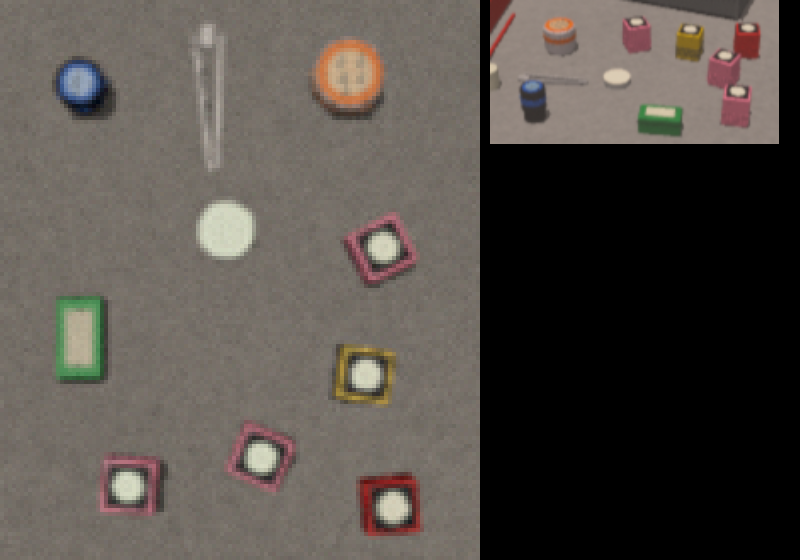

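Top crop: the eyepiece is at crop (80,83), the objective at (349,75), the yellow lamp at (365,375) and the slide box at (80,338). The choices fit the descriptions. Next I write a small move planner and look at the case up close while turning the tool.

```bash
cat >> h.py <<'E'
def yaw(s):
    w,x,y,z=s["ee_rot"];return np.degrees(np.arctan2(2*(x*y+w*z),1-2*(y*y+z*z)))
def plan(x,y,z,th=None):
    s=telemetry.sense();p=s["eef_pos"];a=np.radians(yaw(s));d=np.array([x,y,z])-p
    dx=d[0]*np.cos(a)+d[1]*np.sin(a);dy=d[0]*np.sin(a)-d[1]*np.cos(a)
    turn=0 if th is None else -np.radians((th-yaw(s)+180)%360-180)
    print("t%.1f pos %s yaw %.1f grip %.1fmm F %s -> tool dx,dy,dz(mm) %.1f %.1f %.1f turn %.3f"%(s["time_s"],np.round(p,1),yaw(s),s["grip_width"]*85.4,np.round(s["force"],1),dx,dy,-d[2],turn))
E
python3 -m inch '[[0,0,0,0.11,0.0854],[0,0,0,0.11,0.0854],[0,0,0,0.11,0.0854],[0,0,0,0.11,0.0854],[0,0,0,0.11,0.0854]]' 40
python3 - <<'E'
from h import *
plan(650.6,78.6,231,-103.8)
t=capture("top");s=capture("side")
a=cv2.resize(t[160:285,400:505],None,fx=4.4,fy=4.4,interpolation=cv2.INTER_CUBIC)
b=cv2.resize(s[115:175,290:400],None,fx=3,fy=3,interpolation=cv2.INTER_CUBIC)
c=np.zeros((560,800,3),np.uint8);c[:a.shape[0],:a.shape[1]]=a;c[:b.shape[0],470:470+b.shape[1]]=b;cv2.imwrite("pics/crop2.png",c)
E
```

```text
time_s: 0.62
eef_pos: [142.4, -504.7, 230.0]
ee_rot: [0.001, -0.595, 0.804, 0.001]
force: [0.0, -0.1, -0.9]
grip_width: 1.004
t0.6 pos [ 142.4 -504.7  230. ] yaw -107.0 grip 85.7mm F [ 0.  -0.1 -0.9] -> tool dx,dy,dz(mm) -706.3 -315.7 -1.0 turn -0.056
```

View pics/crop2.png

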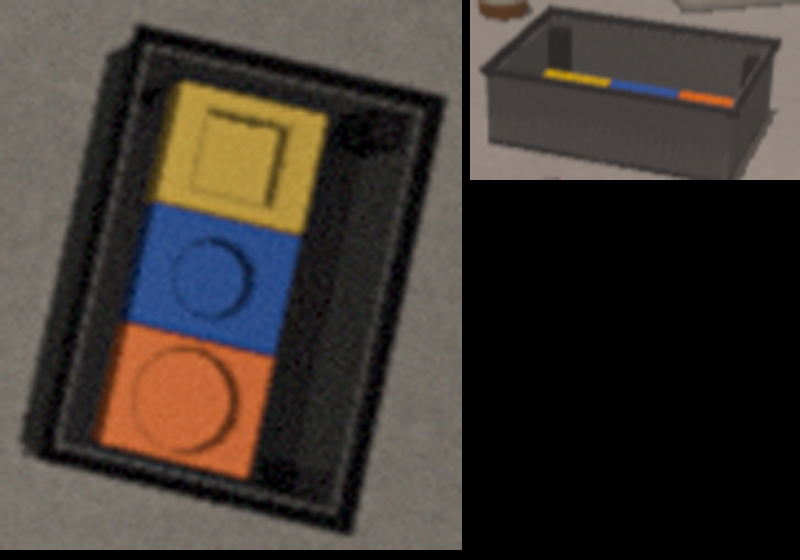

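The crop shows the lip corners at roughly (140,28), (445,98) and (350,532). The cavities are at yellow (241,158), blue (212,278) and orange (185,400), in crop pixels at 4.4x with offset (400,160).

```bash
python3 -m inch '[[-0.035,-0.016,0,-0.011,0.06],[-0.035,-0.016,0,-0.011,0.06],[-0.035,-0.016,0,-0.011,0.06],[-0.035,-0.016,0,-0.011,0.06],[-0.035,-0.016,0,-0.011,0.06]]' >/dev/null
python3 -m inch '[[-0.035,-0.017,0,0,0.06],[-0.035,-0.017,0,0,0.06],[-0.035,-0.017,0,0,0.06],[-0.035,-0.017,0,0,0.06],[-0.035,-0.017,0,0,0.06]]' >/dev/null
python3 -m inch '[[-0.035,-0.017,0,0,0.06],[-0.035,-0.017,0,0,0.06],[-0.035,-0.017,0,0,0.06],[-0.035,-0.017,0,0,0.06],[-0.035,-0.017,0,0,0.06]]' 
python3 - <<'E'
from h import *
plan(650.6,78.6,231,-103.8)
def f(p,z): return np.round(ray("top",[np.array(q)/4.4+[400,160] for q in p],z),1).tolist()
print("cav Y,B,O",f([(241,158),(212,278),(185,400)],27))
print("lip corners",f([(140,28),(445,98),(350,532)],76))
t=capture("top");cv2.imwrite("pics/raw.png",t)
s=capture("side")
def sc(p,z): return np.round(ray("side",[np.array(q)/3+[290,115] for q in [((p[0]-470),p[1])]],z),1).tolist()
for q in [(550,8),(780,42),(738,107),(483,70)]: print("side lip",sc(q,76))
for q in [(543,72),(612,82),(680,95),(733,103)]: print("side ins far edge",sc(q,27))
E
```

```text
time_s: 1.97
eef_pos: [510.4, -28.5, 230.6]
ee_rot: [0.001, -0.641, 0.768, -0.0]
force: [0.4, -1.6, -0.3]
grip_width: 0.703
t2.0 pos [510.4 -28.5 230.6] yaw -100.3 grip 60.0mm F [ 0.4 -1.6 -0.3] -> tool dx,dy,dz(mm) -130.4 -118.9 -0.4 turn 0.062
cav Y,B,O [[564.8, -318.3], [499.3, -300.8], [433.3, -284.6]]
lip corners [[629.4, -251.3], [591.6, -408.5], [368.4, -352.7]]
side lip [[590.9, -391.8]]
side lip [[371.3, -334.8]]
side lip [[408.9, -189.0]]
side lip [[628.4, -234.8]]
side ins far edge [[592.1, -349.8]]
side ins far edge [[524.0, -335.4]]
side ins far edge [[458.7, -314.6]]
side ins far edge [[409.8, -303.6]]
```

```bash
python3 -m inch '[[-0.028,-0.026,0.02,0.02,0.06],[-0.028,-0.026,0.02,0.02,0.06],[-0.028,-0.026,0.02,0.02,0.06],[-0.028,-0.026,0.02,0.02,0.06],[-0.028,-0.026,0.02,0,0.06]]' >/dev/null
python3 - <<'E'
from h import *
plan(650.6,78.6,110,-103.8)
s=capture("side");b=s.copy()
for p in [(650.6,78.6,45),(656.7,-83.1,38),(476.2,-89.7,40),(499.4,80.4,24),(541.9,321.4,8),(629.4,-251.3,76),(591.6,-408.5,76),(368.4,-352.7,76),(499.3,-300.8,27)]:
    u=proj("side",np.array(p));print(p,np.round(u,1));cv2.drawMarker(b,tuple(np.round(u).astype(int).tolist()),(255,0,255),0,4,1)
cv2.imwrite("pics/side1.png",cv2.resize(b[110:360,200:460],None,fx=2.3,fy=2.3,interpolation=cv2.INTER_NEAREST))
E
```

```text
t2.5 pos [662.9  77.9 138.2] yaw -103.8 grip 60.1mm F [ 0.5 -0.   1.1] -> tool dx,dy,dz(mm) 2.3 12.1 28.2 turn -0.000
(650.6, 78.6, 45) [255.6 214.5]
(656.7, -83.1, 38) [271.3 178.5]
(476.2, -89.7, 40) [348.5 181.4]
(499.4, 80.4, 24) [330.7 229.4]
(541.9, 321.4, 8) [286.1 329. ]
(629.4, -251.3, 76) [295.1 135.8]
(591.6, -408.5, 76) [317.2 115.7]
(368.4, -352.7, 76) [394.2 126.6]
(499.3, -300.8, 27) [345.1 147.9]
```

View pics/side1.png

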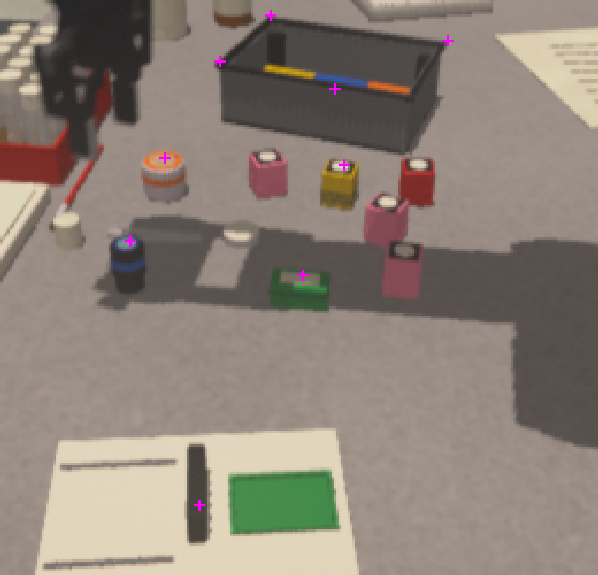

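The back-projected marks land within about 1–2 px of the objects, so the top-view positions hold. I use case centre (499.2,-301.2) and axis −14°. Picking the eyepiece.

```bash
python3 -m inch '[[0.001,0.006,0.015,0,0.06],[0.001,0.005,0.015,0,0.06],[0,0,0.015,0,0.06],[0,0,0.005,0,0.06],[0,0,0,0,0.06]]' >/dev/null
python3 -c "
from h import *
plan(650.6,78.6,20,-104)"
```

```text
t3.0 pos [652.9  81.2  71.3] yaw -102.6 grip 59.8mm F [0.1 0.5 0. ] -> tool dx,dy,dz(mm) 3.0 1.7 51.3 turn 0.024
```

```bash
python3 -m inch '[[0.001,0.001,0.012,0.01,0.06],[0.001,0.001,0.012,0.01,0.06],[0,0,0.012,0,0.06],[0,0,0.008,0,0.06],[0,0,0,0,0.06]]' >/dev/null
python3 -c "
from h import *
plan(650.6,78.6,20,-104)"
```

```text
t3.4 pos [651.   77.9  25.8] yaw -103.7 grip 60.0mm F [ 0.1 -0.4 -0.2] -> tool dx,dy,dz(mm) -0.6 0.5 5.8 turn 0.004
```

```bash
python3 -m inch '[[0,0,0.003,0,0.06],[0,0,0.002,0,0.06],[0,0,0,0,0.06],[0,0,0,0,0.02],[0,0,0,0,0.02]]' 40 >/dev/null
python3 -m inch '[[0,0,0,0,0.02],[0,0,0,0,0.02],[0,0,0,0,0.02],[0,0,0,0,0.02],[0,0,0,0,0.02]]' 40 
python3 -c "
from h import *
plan(650.6,78.6,20,-104)"
```

```text
time_s: 4.2
eef_pos: [652.0, 78.0, 21.9]
ee_rot: [-0.0, -0.618, 0.786, -0.0]
force: [0.6, -0.6, -0.6]
grip_width: 0.334
t4.2 pos [652.   78.   21.9] yaw -103.7 grip 28.5mm F [ 0.6 -0.6 -0.6] -> tool dx,dy,dz(mm) -0.3 1.5 1.9 turn 0.005
```

```bash
python3 -m inch '[[0,0,-0.02,0,0.02],[0,0,-0.03,0,0.02],[0,0,-0.03,0,0.02],[0,0,-0.03,0,0.02],[0,0,-0.02,0,0.02]]' 40 >/dev/null
python3 -c "
from h import *
plan(499.2,-301.2,150,-104)"
```

```text
t4.6 pos [649.   78.1 150.2] yaw -103.7 grip 28.4mm F [ 0.5  0.8 -0.4] -> tool dx,dy,dz(mm) 404.0 55.7 0.2 turn 0.005
```

```bash
python3 -m inch '[[0.02,0.003,0,0,0.02],[0.028,0.004,0,0,0.02],[0.028,0.004,0,0,0.02],[0.028,0.004,0,0,0.02],[0.028,0.004,0,0,0.02]]' >/dev/null
python3 -m inch '[[0.028,0.004,0,0,0.02],[0.028,0.004,0,0,0.02],[0.028,0.004,0,0,0.02],[0.028,0.004,0,0,0.02],[0.028,0.004,0,0,0.02]]' >/dev/null
python3 -m inch '[[0.028,0.004,0,0,0.02],[0.028,0.004,0,0,0.02],[0.02,0.003,0,0,0.02],[0.01,0,0,0,0.02],[0,0,0,0,0.02]]' >/dev/null
python3 -c "
from h import *
plan(499.2,-301.2,90,-104)
t=capture('top');cv2.imwrite('pics/e1.png',cv2.resize(t[160:290,390:520],None,fx=4.2,fy=4.2,interpolation=cv2.INTER_CUBIC))"
```

```text
t5.9 pos [ 511.1 -271.9  158.1] yaw -103.5 grip 28.6mm F [-0.6  0.3 -0.5] -> tool dx,dy,dz(mm) 31.3 4.7 68.1 turn 0.009
```

```bash
python3 -m inch '[[0.012,0.002,0,0.005,0.02],[0.012,0.002,0.005,0.004,0.02],[0.006,0.001,0.008,0,0.02],[0,0,0.008,0,0.02],[0,0,0,0,0.02]]' >/dev/null
python3 -c "
from h import *
plan(499.2,-301.2,33,-104)"
```

```text
t6.3 pos [ 499.9 -297.9  134.8] yaw -103.8 grip 28.3mm F [ 0.6 -0.9 -0.6] -> tool dx,dy,dz(mm) 3.3 -0.1 101.8 turn 0.004
```

```bash
python3 -m inch '[[0.001,0,0.015,0,0.02],[0.001,0,0.02,0,0.02],[0.001,0,0.018,0,0.02],[0,0,0.01,0,0.02],[0,0,0,0,0.02]]' >/dev/null
python3 -c "
from h import *
plan(499.2,-301.2,33,-104)"
```

```text
t6.8 pos [ 499.8 -299.    68.2] yaw -103.7 grip 28.7mm F [-1.1  0.5 -1.7] -> tool dx,dy,dz(mm) 2.2 0.1 35.2 turn 0.006
```

```bash
python3 -m inch '[[0.0015,0,0.006,0,0.02],[0.001,0,0.007,0,0.02],[0,0,0.007,0,0.02],[0,0,0.004,0,0.02],[0,0,0,0,0.02]]' >/dev/null
python3 -c "
from h import *
plan(499.2,-301.2,33,-104)
for n,r in (('top',(400,520,160,290)),('side',(270,400,100,180))):
    t=capture(n);cv2.imwrite(f'pics/{n}2.png',t)
a=cv2.resize(cv2.imread('pics/top2.png')[160:285,390:510],None,fx=3.3,fy=3.3)
b=cv2.resize(cv2.imread('pics/side2.png')[80:180,280:400],None,fx=3.2,fy=3.2)
c=np.zeros((413,790,3),np.uint8);c[:a.shape[0],:a.shape[1]]=a;c[:b.shape[0],400:400+b.shape[1]]=b;cv2.imwrite('pics/c3.png',c)"
```

```text
t7.2 pos [ 500.4 -301.7   44. ] yaw -103.6 grip 28.5mm F [-0.6  1.  -1.5] -> tool dx,dy,dz(mm) -0.2 1.2 11.0 turn 0.007
```

View pics/c3.png

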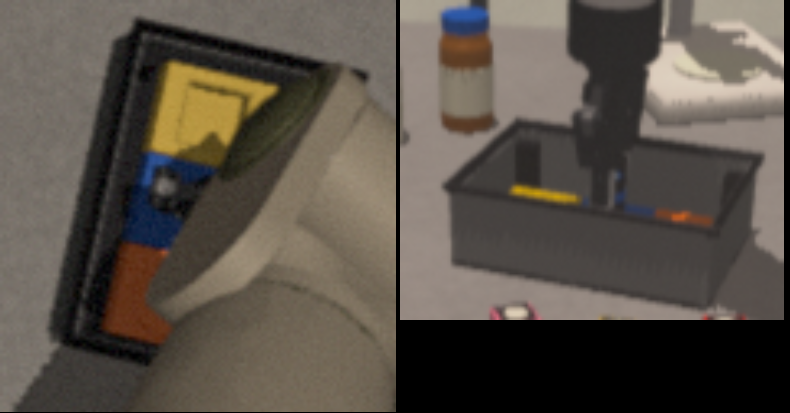

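The eyepiece foot is already 5 mm inside the blue cavity with no contact force. I lower it the rest of the way slowly.

```bash
python3 -m inch '[[0,0,0.003,0,0.02],[0,0,0.003,0,0.02],[0,0,0.002,0,0.02],[0,0,0.001,0,0.02],[0,0,0,0,0.02]]' >/dev/null
python3 -c "
from h import *
plan(499.2,-301.2,33,-104)"
```

```text
t7.7 pos [ 501.1 -302.4   36.1] yaw -103.6 grip 28.7mm F [-0.8 -0.3 -1.3] -> tool dx,dy,dz(mm) -0.7 2.1 3.1 turn 0.007
```

```bash
python3 -m inch '[[0,0,0.001,0,0.02],[0,0,0.001,0,0.02],[0,0,0.001,0,0.02],[0,0,0.0,0,0.02],[0,0,0,0,0.02]]' >/dev/null
python3 -c "
from h import *
plan(499.2,-301.2,33,-104)"
```

```text
t8.1 pos [ 501.2 -302.4   33. ] yaw -103.6 grip 28.8mm F [-0.1 -0.3 -0.9] -> tool dx,dy,dz(mm) -0.7 2.3 -0.0 turn 0.007
```

```bash
python3 -m inch '[[0,0,0.0007,0,0.02],[0,0,0.0007,0,0.02],[0,0,0,0,0.02],[0,0,0.0,0,0.02],[0,0,0,0,0.02]]' >/dev/null
python3 -c "
from h import *
plan(499.2,-301.2,33,-104)"
```

```text
t8.5 pos [ 501.7 -302.6   32.6] yaw -103.6 grip 28.7mm F [ 0.1  0.7 -0.5] -> tool dx,dy,dz(mm) -0.8 2.7 -0.4 turn 0.007
```

```bash
python3 -m inch '[[0,0,0.001,0,0.02],[0,0,0.001,0,0.02],[0,0,0.001,0,0.02],[0,0,0,0,0.02],[0,0,0,0,0.02]]' >/dev/null
python3 -c "
from h import *
plan(499.2,-301.2,33,-104)"
```

```text
t8.9 pos [ 502.1 -302.8   32.7] yaw -103.6 grip 28.6mm F [-0.2 -0.1 -1.5] -> tool dx,dy,dz(mm) -0.9 3.2 -0.3 turn 0.007
```

```bash
python3 -m inch '[[0,0.001,0.003,0,0.02],[0,0.001,0,0,0.02],[0,0,0,0,0.02],[0,0,0,0,0.02],[0,0,0,0,0.02]]' 
python3 -c "
from h import *
plan(499.2,-301.2,33,-104)"
```

```text
time_s: 9.35
eef_pos: [502.1, -303.1, 32.6]
ee_rot: [0.002, -0.618, 0.786, -0.007]
force: [0.6, -1.0, -0.6]
grip_width: 0.336
t9.3 pos [ 502.1 -303.1   32.6] yaw -103.6 grip 28.7mm F [ 0.6 -1.  -0.6] -> tool dx,dy,dz(mm) -1.2 3.3 -0.4 turn 0.007
```

The arm no longer descends, so the eyepiece is seated. I release it and rise.

```bash
python3 -m inch '[[0,0,0,0,0.034],[0,0,0,0,0.045],[0,0,0,0,0.055],[0,0,0,0,0.06],[0,0,0,0,0.06]]' >/dev/null
python3 -m inch '[[0,0,-0.01,0,0.06],[0,0,-0.02,0,0.06],[0,0,-0.03,0,0.06],[0,0,-0.03,0,0.06],[0,0,-0.03,0,0.06]]' >/dev/null
python3 -c "
from h import *
plan(656.7,-83.1,150,-104)"
```

```text
t10.2 pos [ 498.2 -300.1  151.8] yaw -103.6 grip 60.0mm F [-0.9 -0.2  0.1] -> tool dx,dy,dz(mm) -248.2 -103.0 1.8 turn 0.007
```

```bash
python3 -m inch '[[-0.03,-0.012,0,0.004,0.075],[-0.03,-0.012,0,0,0.075],[-0.03,-0.013,0,0,0.075],[-0.03,-0.013,0,0,0.075],[-0.03,-0.013,0,0,0.075]]' >/dev/null
python3 -m inch '[[-0.03,-0.013,0,0,0.075],[-0.03,-0.013,0,0,0.075],[-0.02,-0.008,0,0,0.075],[-0.01,-0.003,0.0,0,0.075],[0,0,0,0,0.075]]' >/dev/null
python3 - <<'E'
from h import *
plan(656.7,-83.1,18,-104)
t=capture("top");cv2.imwrite("pics/t4.png",cv2.resize(t[165:285,400:500],None,fx=4.4,fy=4.4,interpolation=cv2.INTER_CUBIC))
E
```

```text
t11.0 pos [661.7 -84.3 170.6] yaw -104.1 grip 75.1mm F [-0.4 -0.8 -0.2] -> tool dx,dy,dz(mm) 0.1 5.1 152.6 turn -0.001
```

View pics/t4.png

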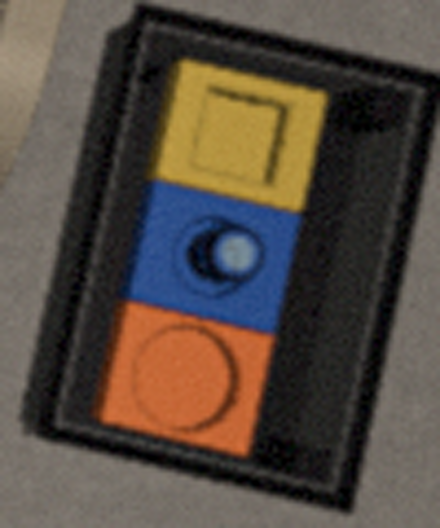

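The eyepiece stands upright in the blue cavity at crop (237,255). Now the objective.

```bash
python3 -m inch '[[0,0.003,0.025,0,0.075],[0,0.002,0.03,0,0.075],[0,0,0.03,0,0.075],[0,0,0.015,0,0.075],[0,0,0.0,0,0.075]]' >/dev/null
python3 -c "
from h import *
plan(656.7,-83.1,18,-104)"
```

```text
t11.5 pos [656.  -93.2  71. ] yaw -104.5 grip 74.8mm F [-0.7 -0.3 -0.3] -> tool dx,dy,dz(mm) -9.9 1.8 53.0 turn -0.008
```

```bash
python3 -m inch '[[-0.005,0.001,0.01,-0.004,0.075],[-0.004,0.001,0.012,-0.004,0.075],[-0.002,0,0.012,0,0.075],[0,0,0.006,0,0.075],[0,0,0.0,0,0.075]]' >/dev/null
python3 -c "
from h import *
plan(656.7,-83.1,18,-104)"
```

```text
t11.9 pos [657.7 -85.4  30.8] yaw -104.2 grip 74.8mm F [ 0.5 -0.7  0.1] -> tool dx,dy,dz(mm) -2.0 1.5 12.8 turn -0.003
```

```bash
python3 -m inch '[[-0.001,0.001,0.004,0,0.075],[-0.001,0,0.004,0,0.075],[0,0,0.003,0,0.075],[0,0,0.001,0,0.075],[0,0,0.0,0,0.06]]' >/dev/null
python3 -c "
from h import *
plan(656.7,-83.1,18,-104)"
```

```text
t12.3 pos [658.5 -83.2  18.8] yaw -104.1 grip 64.4mm F [0.5 1.1 0.3] -> tool dx,dy,dz(mm) 0.3 1.7 0.8 turn -0.002
```

```bash
python3 -m inch '[[0,0.001,0,0,0.03],[0,0,0,0,0.03],[0,0,0,0,0.03],[0,0,0,0,0.03],[0,0,0,0,0.03]]' 45 >/dev/null
python3 -m inch '[[0,0,0,0,0.03],[0,0,0,0,0.03],[0,0,0,0,0.03],[0,0,0,0,0.03],[0,0,0,0,0.03]]' >/dev/null
python3 -c "
from h import *
plan(656.7,-83.1,18,-104)"
python3 -m inch '[[0,0,-0.02,0,0.03],[0,0,-0.03,0,0.03],[0,0,-0.03,0,0.03],[0,0,-0.03,0,0.03],[0,0,-0.02,0,0.03]]' >/dev/null
python3 -c "
from h import *
plan(433.2,-284.7,150,-104)"
```

```text
t13.2 pos [657.5 -83.   19.5] yaw -104.2 grip 41.9mm F [ 0.1 -0.7 -2.1] -> tool dx,dy,dz(mm) 0.3 0.8 1.5 turn -0.003
t13.6 pos [650.6 -79.9 147.3] yaw -104.2 grip 42.1mm F [ 1.  -0.1 -0.2] -> tool dx,dy,dz(mm) 251.7 160.7 -2.7 turn -0.003
```

```bash
python3 -m inch '[[0.015,0.01,0,0,0.03],[0.02,0.013,0,0,0.03],[0.02,0.013,0,0,0.03],[0.02,0.013,0,0,0.03],[0.02,0.013,0,0,0.03]]' >/dev/null
python3 -m inch '[[0.02,0.013,0,0,0.03],[0.02,0.013,0,0,0.03],[0.02,0.013,0,0,0.03],[0.02,0.013,0,0,0.03],[0.02,0.013,0,0,0.03]]' >/dev/null
python3 -m inch '[[0.02,0.013,0,0,0.03],[0.016,0.01,0,0,0.03],[0.01,0.005,0,0,0.03],[0,0,0,0,0.03],[0,0,0,0,0.03]]' >/dev/null
python3 -c "
from h import *
plan(433.2,-284.7,35,-104)"
```

```text
t14.8 pos [ 432.9 -283.8  151.9] yaw -104.1 grip 42.0mm F [ 0.5  1.2 -1.5] -> tool dx,dy,dz(mm) 0.8 -0.5 116.9 turn -0.001
```

```bash
python3 -m inch '[[0,0,0.015,0,0.03],[0,0,0.02,0,0.03],[0,0,0.02,0,0.03],[0,0,0.015,0,0.03],[0,0,0,0,0.03]]' >/dev/null
python3 -c "
from h import *
plan(433.2,-284.7,30.5,-104)"
```

```text
t15.2 pos [ 438.2 -283.1   80.7] yaw -103.9 grip 42.4mm F [-0.1  0.2 -1.2] -> tool dx,dy,dz(mm) 2.8 4.4 50.2 turn 0.002
```

```bash
python3 -m inch '[[0.001,0.002,0.006,0,0.03],[0.001,0.002,0.01,0,0.03],[0,0.001,0.01,0,0.03],[0,0,0.004,0,0.03],[0,0,0,0,0.03]]' >/dev/null
python3 -c "
from h import *
plan(433.2,-284.7,30.5,-104)"
```

```text
t15.7 pos [ 435.2 -283.8   49.7] yaw -103.8 grip 42.0mm F [ 1.4 -0.5 -2. ] -> tool dx,dy,dz(mm) 1.3 1.7 19.2 turn 0.004
```

```bash
python3 -m inch '[[0.001,0.001,0.003,0,0.03],[0,0.001,0.004,0,0.03],[0,0,0.003,0,0.03],[0,0,0.003,0,0.03],[0,0,0,0,0.03]]' >/dev/null
python3 -c "
from h import *
plan(433.2,-284.7,30.5,-104)"
python3 -m inch '[[0,0,0.002,0,0.03],[0,0,0.002,0,0.03],[0,0,0.0,0,0.03],[0,0,0,0,0.03],[0,0,0,0,0.03]]' >/dev/null
python3 -c "
from h import *
plan(433.2,-284.7,30.5,-104)"
```

```text
t16.1 pos [ 433.7 -285.3   36.3] yaw -103.8 grip 42.3mm F [ 0.1 -0.1 -1.1] -> tool dx,dy,dz(mm) -0.5 0.6 5.8 turn 0.004
t16.5 pos [ 434.1 -285.6   32.2] yaw -103.8 grip 42.1mm F [ 0.6 -1.1 -1.8] -> tool dx,dy,dz(mm) -0.7 1.1 1.7 turn 0.004
```

```bash
python3 -m inch '[[0,0,0.001,0,0.03],[0,0,0.001,0,0.03],[0,0,0.001,0,0.03],[0,0,0,0,0.03],[0,0,0,0,0.03]]' >/dev/null
python3 -c "
from h import *
plan(433.2,-284.7,30.5,-104)"
python3 -m inch '[[0,0,0.001,0,0.03],[0,0,0.001,0,0.03],[0,0,0.001,0,0.03],[0,0,0,0,0.03],[0,0,0,0,0.03]]' >/dev/null
python3 -c "
from h import *
plan(433.2,-284.7,30.5,-104)"
```

```text
t16.9 pos [ 434.8 -286.1   30.9] yaw -103.8 grip 42.1mm F [ 0.5  1.2 -1.4] -> tool dx,dy,dz(mm) -1.0 1.9 0.4 turn 0.004
t17.3 pos [ 435.2 -286.3   30.8] yaw -103.7 grip 42.5mm F [-0.9  0.2 -2.1] -> tool dx,dy,dz(mm) -1.1 2.4 0.3 turn 0.005
```

Seated: no further descent. Release, rise, and go to the lamp.

```bash
python3 -m inch '[[0,0,0,0,0.048],[0,0,0,0,0.055],[0,0,0,0,0.062],[0,0,0,0,0.065],[0,0,0,0,0.065]]' >/dev/null
python3 -m inch '[[0,0,-0.01,0,0.065],[0,0,-0.02,0,0.065],[0,0,-0.03,0,0.065],[0,0,-0.03,0,0.065],[0,0,-0.03,0,0.065]]' >/dev/null
python3 -c "
from h import *
plan(476.2,-89.7,150,-96)"
python3 -m inch '[[-0.02,-0.001,0,-0.02,0.06],[-0.03,-0.001,0,-0.02,0.06],[-0.03,-0.001,0,-0.02,0.06],[-0.03,-0.001,0,-0.02,0.06],[-0.03,-0.001,0,-0.02,0.06]]' >/dev/null
python3 -c "
from h import *
plan(476.2,-89.7,150,-96)"
```

```text
t18.1 pos [ 428.5 -281.1  151.1] yaw -103.8 grip 64.7mm F [ 1.  -1.1  0.4] -> tool dx,dy,dz(mm) -197.2 -0.8 1.1 turn -0.135
t18.6 pos [ 463.5 -147.   160.8] yaw -98.3 grip 60.4mm F [ 0.9  0.5 -0.3] -> tool dx,dy,dz(mm) -58.5 -4.3 10.8 turn -0.040
```

```bash
python3 -m inch '[[-0.02,-0.002,0,-0.01,0.06],[-0.02,-0.002,0.01,-0.01,0.06],[-0.008,0,0.02,-0.01,0.06],[0,0,0.015,0,0.06],[0,0,0,0,0.06]]' >/dev/null
python3 -c "
from h import *
plan(476.2,-89.7,18,-96)"
```

```text
t19.0 pos [477.6 -93.5 118.6] yaw -96.0 grip 59.7mm F [-0.2 -0.1 -0.7] -> tool dx,dy,dz(mm) -3.6 1.8 100.6 turn -0.001
```

```bash
python3 -m inch '[[-0.002,0.001,0.015,0,0.06],[-0.001,0.001,0.02,0,0.06],[-0.001,0,0.02,0,0.06],[0,0,0.01,0,0.06],[0,0,0,0,0.06]]' >/dev/null
python3 -c "
from h import *
plan(476.2,-89.7,18,-96)"
```

```text
t19.4 pos [481.4 -93.   57.1] yaw -96.1 grip 59.6mm F [-0.3 -0.2 -0.3] -> tool dx,dy,dz(mm) -2.8 5.6 39.1 turn -0.002
```

```bash
python3 -m inch '[[-0.002,0.003,0.006,0,0.06],[-0.001,0.002,0.01,0,0.06],[0,0.001,0.01,0,0.06],[0,0,0.006,0,0.06],[0,0,0,0,0.06]]' >/dev/null
python3 -m inch '[[0,0,0,0,0.06],[0,0,0.003,0,0.06],[0,0,0,0,0.06],[0,0,0,0,0.06],[0,0,0,0,0.06]]' >/dev/null
python3 -c "
from h import *
plan(476.2,-89.7,18,-96)"
```

```text
t20.2 pos [480.5 -92.6  25.2] yaw -96.2 grip 59.8mm F [-0.3  0.7  1.2] -> tool dx,dy,dz(mm) -2.4 4.5 7.2 turn -0.003
```

```bash
python3 -m inch '[[-0.002,0.003,0.003,0,0.06],[-0.001,0.002,0.003,0,0.06],[0,0.001,0.002,0,0.06],[0,0,0,0,0.06],[0,0,0,0,0.04]]' >/dev/null
python3 -c "
from h import *
plan(476.2,-89.7,18,-96)"
python3 -m inch '[[0,0,0,0,0.02],[0,0,0,0,0.02],[0,0,0,0,0.02],[0,0,0,0,0.02],[0,0,0,0,0.02]]' 40 >/dev/null
python3 -m inch '[[0,0,0,0,0.02],[0,0,0,0,0.02],[0,0,0,0,0.02],[0,0,0,0,0.02],[0,0,0,0,0.02]]' 40 >/dev/null
python3 -c "
from h import *
plan(476.2,-89.7,18,-96)"
```

```text
t20.6 pos [474.7 -88.9  16.1] yaw -96.2 grip 49.2mm F [-0.8 -0.2  0.2] -> tool dx,dy,dz(mm) 0.7 -1.5 -1.9 turn -0.003
t21.5 pos [474.9 -88.9  16.2] yaw -96.2 grip 31.9mm F [-0.   0.8  0.6] -> tool dx,dy,dz(mm) 0.6 -1.4 -1.8 turn -0.003
```

I gripped a little low for the insert, so I regrip 4 mm higher.

```bash
python3 -m inch '[[0,0,0,0,0.038],[0,0,0,0,0.045],[0,0,0,0,0.045],[0,0,-0.004,0,0.045],[0,0,0,0,0.045]]' >/dev/null
python3 -m inch '[[0,0,0,0,0.02],[0,0,0,0,0.02],[0,0,0,0,0.02],[0,0,0,0,0.02],[0,0,0,0,0.02]]' 40 >/dev/null
python3 -m inch '[[0,0,0,0,0.02],[0,0,0,0,0.02],[0,0,0,0,0.02],[0,0,0,0,0.02],[0,0,0,0,0.02]]' 40 >/dev/null
python3 -c "
from h import *
plan(476.2,-89.7,18,-96)"
python3 -m inch '[[0,0,-0.02,0,0.02],[0,0,-0.03,0,0.02],[0,0,-0.03,0,0.02],[0,0,-0.03,0,0.02],[0,0,-0.02,0,0.02]]' >/dev/null
python3 -c "
from h import *
plan(565.2,-317.7,150,-104)"
```

```text
t22.7 pos [474.9 -88.9  21. ] yaw -96.2 grip 31.4mm F [ 0.7 -0.1  1. ] -> tool dx,dy,dz(mm) 0.7 -1.4 3.0 turn -0.003
t23.1 pos [463.2 -82.2 150.6] yaw -96.2 grip 31.2mm F [-0.   0.5 -0.3] -> tool dx,dy,dz(mm) 223.1 -126.8 0.6 turn 0.137
```

```bash
python3 -m inch '[[0.015,-0.009,0,0.027,0.02],[0.02,-0.011,0,0.027,0.02],[0.022,-0.012,0,0.027,0.02],[0.022,-0.012,0,0.027,0.02],[0.022,-0.012,0,0.027,0.02]]' >/dev/null
python3 -c "
from h import *
plan(565.2,-317.7,150,-104)"
```

```text
t23.6 pos [ 503.3 -191.1  162.6] yaw -103.8 grip 31.4mm F [ 0.1 -0.1 -0.4] -> tool dx,dy,dz(mm) 108.1 -90.4 12.6 turn 0.003
```

```bash
python3 -m inch '[[0.02,-0.016,0,0,0.02],[0.02,-0.017,0,0,0.02],[0.02,-0.017,0,0,0.02],[0.02,-0.017,0,0,0.02],[0.014,-0.012,0,0,0.02]]' >/dev/null
python3 -m inch '[[0.005,-0.005,0,0,0.02],[0,0,0,0,0.02],[0,0,0,0,0.02],[0,0,0,0,0.02],[0,0,0,0,0.02]]' >/dev/null
python3 -c "
from h import *
plan(564,-317,32,-104)"
```

```text
t24.4 pos [ 561.1 -316.1  166. ] yaw -104.2 grip 31.4mm F [ 0.6 -0.7 -0.8] -> tool dx,dy,dz(mm) 0.1 -3.1 134.0 turn -0.003
```

```bash
python3 -m inch '[[0,-0.001,0.015,0,0.02],[0,-0.001,0.02,0,0.02],[0,-0.001,0.025,0,0.02],[0,0,0.02,0,0.02],[0,0,0,0,0.02]]' >/dev/null
python3 -c "
from h import *
plan(564,-317,32,-104)"
```

```text
t24.8 pos [ 568.9 -316.7   86.4] yaw -104.0 grip 31.4mm F [-0.   1.8 -2.6] -> tool dx,dy,dz(mm) 1.5 4.7 54.4 turn 0.000
```

```bash
python3 -m inch '[[0.001,0.002,0.008,0,0.02],[0,0.002,0.01,0,0.02],[0,0.001,0.008,0,0.02],[0,0,0.004,0,0.02],[0,0,0,0,0.02]]' >/dev/null
python3 -c "
from h import *
plan(564,-317,32,-104)"
```

```text
t25.2 pos [ 565.8 -316.9   57.1] yaw -103.9 grip 31.4mm F [ 0.6  0.4 -1.3] -> tool dx,dy,dz(mm) 0.5 1.7 25.1 turn 0.001
```

```bash
python3 -m inch '[[0,0.001,0.004,0,0.02],[0,0.001,0.005,0,0.02],[0,0,0.005,0,0.02],[0,0,0.003,0,0.02],[0,0,0,0,0.02]]' >/dev/null
python3 -c "
from h import *
plan(564,-317,32,-104)"
python3 -m inch '[[0,0,0.002,0,0.02],[0,0,0.002,0,0.02],[0,0,0.001,0,0.02],[0,0,0,0,0.02],[0,0,0,0,0.02]]' >/dev/null
python3 -c "
from h import *
plan(564,-317,32,-104)"
```

```text
t25.6 pos [ 565.5 -317.7   39.9] yaw -103.9 grip 31.2mm F [ 0.2 -0.3 -0.9] -> tool dx,dy,dz(mm) -0.4 1.6 7.9 turn 0.001
t26.1 pos [ 566.  -318.1   34.6] yaw -103.9 grip 31.3mm F [ 1.5 -0.5  0.2] -> tool dx,dy,dz(mm) -0.6 2.3 2.6 turn 0.001
```

```bash
python3 -m inch '[[0,0.001,0.001,0,0.02],[0,0,0.001,0,0.02],[0,0,0.001,0,0.02],[0,0,0,0,0.02],[0,0,0,0,0.02]]' >/dev/null
python3 -c "
from h import *
plan(564,-317,32,-104)"
python3 -m inch '[[0,0.001,0.001,0,0.02],[0,0,0.001,0,0.02],[0,0,0.001,0,0.02],[0,0,0,0,0.02],[0,0,0,0,0.02]]' >/dev/null
python3 -m inch '[[0,0.001,0.001,0,0.02],[0,0,0.001,0,0.02],[0,0,0,0,0.02],[0,0,0,0,0.02],[0,0,0,0,0.02]]' >/dev/null
python3 -c "
from h import *
plan(564,-317,32,-104)"
```

```text
t26.5 pos [ 565.4 -318.2   32. ] yaw -103.9 grip 31.1mm F [ 0.1 -0.1 -0.9] -> tool dx,dy,dz(mm) -0.8 1.7 -0.0 turn 0.001
t27.3 pos [ 565.7 -318.4   32. ] yaw -103.9 grip 30.6mm F [-0.8  0.7  2.8] -> tool dx,dy,dz(mm) -0.9 1.9 -0.0 turn 0.001
```

Seated. Release, rise, and turn towards the divider's rib.

```bash
python3 -m inch '[[0,0,0,0,0.038],[0,0,0,0,0.045],[0,0,0,0,0.055],[0,0,0,0,0.06],[0,0,0,0,0.06]]' >/dev/null
python3 -m inch '[[0,0,-0.01,0,0.06],[0,0,-0.02,0,0.06],[0,0,-0.03,0,0.06],[0,0,-0.03,0,0.06],[0,0,-0.03,0,0.06]]' >/dev/null
python3 -m inch '[[0,0,-0.01,-0.12,0.06],[0,0,-0.01,-0.12,0.06],[0,0,-0.01,-0.12,0.06],[0,0,0,-0.12,0.06],[0,0,0,-0.12,0.06]]' >/dev/null
python3 -m inch '[[0,0,0,-0.12,0.06],[0,0,0,-0.12,0.06],[0,0,0,-0.12,0.06],[0,0,0,-0.12,0.06],[0,0,0,-0.12,0.06]]' >/dev/null
python3 -m inch '[[0,0,0,-0.12,0.06],[0,0,0,-0.12,0.06],[0,0,0,-0.12,0.06],[0,0,0,-0.12,0.06],[0,0,0,-0.12,0.06]]' >/dev/null
python3 -c "
from h import *
plan(541.9,321.4,170,10.9)"
```

```text
t29.4 pos [ 553.3 -310.4  205.4] yaw 3.4 grip 59.8mm F [0.3 0.6 0.1] -> tool dx,dy,dz(mm) 26.2 -631.4 35.4 turn -0.131
```

```bash
python3 -m inch '[[0,-0.02,0,-0.07,0.06],[0.006,-0.04,0,-0.06,0.06],[0.006,-0.04,0,0,0.06],[0.007,-0.04,0,0,0.06],[0.007,-0.04,0,0,0.06]]' >/dev/null
python3 -m inch '[[0.007,-0.04,0,0,0.06],[0.007,-0.04,0,0,0.06],[0.007,-0.04,0,0,0.06],[0.007,-0.04,0,0,0.06],[0.007,-0.04,0,0,0.06]]' >/dev/null
python3 -c "
from h import *
plan(541.9,321.4,170,10.9)"
```

```text
t30.2 pos [542.6  78.6 190.6] yaw 11.0 grip 60.3mm F [ 1.1 -0.3 -0.4] -> tool dx,dy,dz(mm) 45.6 -238.4 20.6 turn 0.002
```

```bash
python3 -m inch '[[0.006,-0.035,0,0,0.06],[0.007,-0.035,0,0,0.06],[0.007,-0.035,0,0,0.06],[0.007,-0.035,0,0,0.06],[0.007,-0.035,0,0,0.06]]' >/dev/null
python3 -m inch '[[0.002,-0.015,0,0,0.06],[0,-0.005,0.01,0,0.06],[0,0,0.02,0,0.06],[0,0,0.02,0,0.06],[0,0,0.01,0,0.06]]' >/dev/null
python3 - <<'E'
from h import *
plan(541.9,321.4,16,10.9)
t=capture("top");cv2.imwrite("pics/t5.png",cv2.resize(t[165:285,400:500],None,fx=4.4,fy=4.4,interpolation=cv2.INTER_CUBIC))
E
```

```text
t31.1 pos [544.3 291.1 125.3] yaw 11.5 grip 60.0mm F [-0.1  0.   0.1] -> tool dx,dy,dz(mm) 3.7 -30.1 109.3 turn 0.011
```

View pics/t5.png

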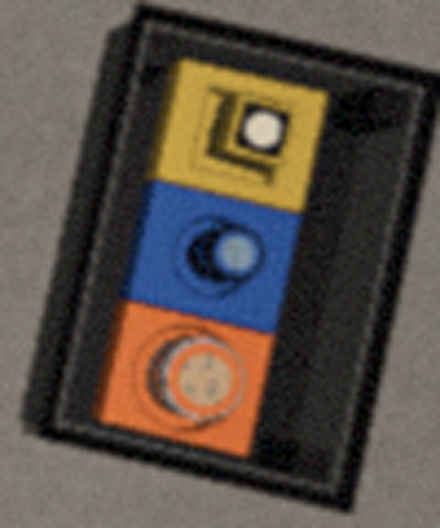

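All three optics stand in their own inserts: lamp (264,130), eyepiece (237,255), objective (200,378). Now the divider.

```bash
python3 -m inch '[[0.002,-0.013,0,-0.0,0.06],[0.002,-0.013,0.005,0.01,0.06],[0,-0.004,0.01,0,0.06],[0,0,0.01,0,0.06],[0,0,0,0,0.06]]' >/dev/null
python3 -c "
from h import *
plan(541.9,321.4,14,10.9)"
```

```text
t31.5 pos [545.9 320.1  98.2] yaw 10.7 grip 60.0mm F [ 0.5 -0.4 -0.4] -> tool dx,dy,dz(mm) -3.7 -2.0 84.2 turn -0.003
```

```bash
python3 -m inch '[[-0.001,-0.001,0.012,0,0.055],[-0.001,0,0.015,0,0.055],[0,0,0.015,0,0.055],[0,0,0.005,0,0.055],[0,0,0,0,0.055]]' >/dev/null
python3 -c "
from h import *
plan(541.9,321.4,14,10.9)"
```

```text
t31.9 pos [550.1 317.   51.4] yaw 10.7 grip 54.7mm F [-0.6 -0.1  1.1] -> tool dx,dy,dz(mm) -7.2 -5.8 37.4 turn -0.003
```

```bash
python3 -m inch '[[-0.004,-0.003,0,0,0.055],[-0.003,-0.002,0.008,0,0.055],[-0.001,-0.001,0.01,0,0.055],[0,0,0.006,0,0.055],[0,0,0,0,0.055]]' >/dev/null
python3 -c "
from h import *
plan(541.9,321.4,14,10.9)"
```

```text
t32.4 pos [543.9 320.7  27. ] yaw 10.7 grip 54.8mm F [-0.2  0.1 -0.5] -> tool dx,dy,dz(mm) -1.9 -1.1 13.0 turn -0.003
```

```bash
python3 -m inch '[[-0.001,-0.001,0.004,0,0.055],[-0.001,0,0.005,0,0.055],[0,0,0.003,0,0.055],[0,0,0,0,0.055],[0,0,0,0,0.04]]' >/dev/null
python3 -c "
from h import *
plan(541.9,321.4,14,10.9)"
python3 -m inch '[[0,0,0,0,0.02],[0,0,0,0,0.0],[0,0,0,0,0],[0,0,0,0,0],[0,0,0,0,0]]' 80 >/dev/null
python3 -m inch '[[0,0,0,0,0],[0,0,0,0,0.0],[0,0,0,0,0],[0,0,0,0,0],[0,0,0,0,0]]' 80 >/dev/null
python3 -c "
from h import *
plan(541.9,321.4,14,10.9)"
```

```text
t32.8 pos [543.2 320.7  13.3] yaw 10.7 grip 44.1mm F [-0.9  0.6 -0.5] -> tool dx,dy,dz(mm) -1.1 -0.9 -0.7 turn -0.003
t33.6 pos [542.5 320.5  18.5] yaw 10.7 grip 10.6mm F [-1.5 -0.6  1.7] -> tool dx,dy,dz(mm) -0.4 -1.0 4.5 turn -0.003
```

```bash
python3 -m inch '[[0,0,-0.01,0,0],[0,0,-0.015,0,0],[0,0,-0.02,0,0],[0,0,-0.02,0,0],[0,0,-0.02,0,0]]' >/dev/null
python3 -m inch '[[0,0,-0.02,0,0],[0,0,-0.02,0,0],[0,0,-0.02,0,0],[0,0,-0.02,0,0],[0,0,-0.0,0,0]]' >/dev/null
python3 - <<'E'
from h import *
plan(499.2,-301.2,190,-14)
cv2.imwrite("pics/s6.png",cv2.resize(capture("side")[60:400,120:460],None,fx=1.5,fy=1.5))
E
```

```text
t34.5 pos [523.1 329.9 190.4] yaw 10.7 grip 10.5mm F [ 0.8  0.  -1.7] -> tool dx,dy,dz(mm) -140.4 615.7 0.4 turn 0.431
```

View pics/s6.png

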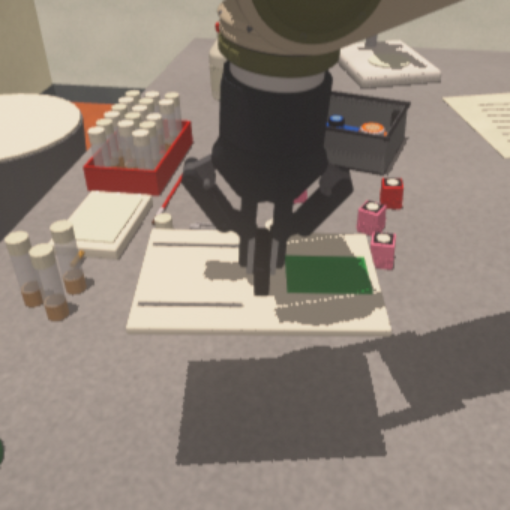

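The divider is held level. Turning it −25° and carrying it to the case.

```bash
python3 -m inch '[[0,0.005,0,0.06,0],[0,0.01,0,0.09,0],[0,0.015,0,0.09,0],[0,0.015,0,0.09,0],[0,0.02,0,0.09,0]]' >/dev/null
python3 -c "
from h import *
plan(499.2,-301.2,190,-14)"
```

```text
t34.9 pos [518.6 264.6 183.1] yaw -14.2 grip 10.0mm F [-0.5  0.3 -2. ] -> tool dx,dy,dz(mm) 119.6 553.4 -6.9 turn -0.003
```

```bash
python3 -m inch '[[0.006,0.025,0,0,0],[0.006,0.028,0,0,0],[0.006,0.028,0,0,0],[0.006,0.028,0,0,0],[0.006,0.028,0,0,0]]' >/dev/null
python3 -m inch '[[0.006,0.028,0,0,0],[0.006,0.028,0,0,0],[0.006,0.028,0,0,0],[0.006,0.028,0,0,0],[0.006,0.028,0,0,0]]' >/dev/null
python3 -c "
from h import *
plan(499.2,-301.2,190,-14)"
```

```text
t35.8 pos [497.7 -30.2 181.2] yaw -14.4 grip 10.4mm F [-0.1  0.9 -2.2] -> tool dx,dy,dz(mm) 68.6 262.1 -8.8 turn -0.006
```

```bash
python3 -m inch '[[0.007,0.028,0,0,0],[0.007,0.028,0,0,0],[0.007,0.028,0,0,0],[0.007,0.028,0,0,0],[0.007,0.028,0,0,0]]' >/dev/null
python3 -m inch '[[0.007,0.026,0,0,0],[0.006,0.022,0,0,0],[0.005,0.018,0,0,0],[0.003,0.01,0,0,0],[0,0,0,0,0]]' >/dev/null
python3 -c "
from h import *
plan(499.2,-301.2,190,-14)"
```

```text
t36.6 pos [ 488.9 -267.8  177.1] yaw -14.9 grip 10.8mm F [ 1.1 -0.2 -2.8] -> tool dx,dy,dz(mm) 18.5 29.6 -12.9 turn -0.015
```

```bash
python3 -m inch '[[0.007,0.012,0,-0.01,0],[0.007,0.011,0,-0.005,0],[0.004,0.007,0,0,0],[0,0,0,0,0],[0,0,0,0,0]]' >/dev/null
python3 -m inch '[[0,0,0,0,0],[0,0,0.01,0,0],[0,0,0.01,0,0],[0,0,0.0,0,0],[0,0,0,0,0]]' >/dev/null
python3 - <<'E'
from h import *
plan(499.2,-301.2,100,-14)
t=capture("top");s=capture("side");cv2.imwrite("pics/t7r.png",t)
a=cv2.resize(t[150:290,390:520],None,fx=3,fy=3);b=cv2.resize(s[60:190,270:410],None,fx=2.8,fy=2.8)
c=np.zeros((420,790,3),np.uint8);c[:a.shape[0],:a.shape[1]]=a;c[:b.shape[0],395:395+b.shape[1]]=b;cv2.imwrite("pics/c7.png",c)
E
```

```text
t37.4 pos [ 498.9 -295.1  151.7] yaw -13.8 grip 10.7mm F [-0.3 -0.6 -1.5] -> tool dx,dy,dz(mm) 1.7 5.9 51.7 turn 0.003
```

View pics/c7.png

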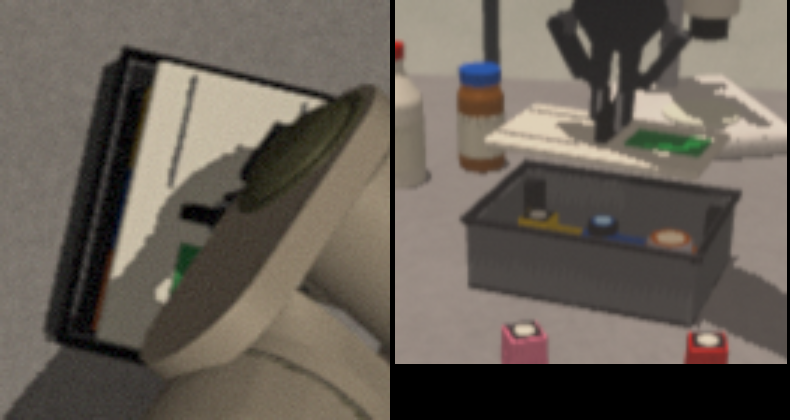

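The divider hangs level and parallel above the case. Correct and lower.

```bash
python3 -m inch '[[0.001,0.003,0.005,0,0],[0.001,0.003,0.01,0,0],[0,0.001,0.01,0,0],[0,0,0.005,0,0],[0,0,0,0,0]]' >/dev/null
python3 -m inch '[[0,0,0,0,0],[0,0,0.005,0,0],[0,0,0,0,0],[0,0,0,0,0],[0,0,0,0,0]]' >/dev/null
python3 -c "
from h import *
plan(499.2,-301.2,78.5,-14)"
```

```text
t38.4 pos [ 501.  -305.2  113.9] yaw -13.9 grip 10.5mm F [ 0.2 -0.3 -2. ] -> tool dx,dy,dz(mm) -2.7 -3.5 35.4 turn 0.003
```

```bash
python3 -m inch '[[-0.0015,-0.002,0.003,0,0],[-0.001,-0.0015,0.005,0,0],[0,0,0.004,0,0],[0,0,0,0,0],[0,0,0,0,0]]' >/dev/null
python3 -c "
from h import *
plan(499.2,-301.2,78.5,-14)"
```

```text
t38.8 pos [ 500.  -301.2  100.9] yaw -13.8 grip 10.4mm F [ 0.1  0.1 -1.7] -> tool dx,dy,dz(mm) -0.7 0.2 22.4 turn 0.003
```

```bash
python3 -m inch '[[-0.0005,0,0.003,0,0],[0,0,0.004,0,0],[0,0,0.004,0,0],[0,0,0.002,0,0],[0,0,0,0,0]]' >/dev/null
python3 -c "
from h import *
plan(499.2,-301.2,78.5,-14)"
python3 -m inch '[[0,0,0.002,0,0],[0,0,0.003,0,0],[0,0,0.001,0,0],[0,0,0,0,0],[0,0,0,0,0]]' >/dev/null
python3 -c "
from h import *
plan(499.2,-301.2,78.5,-14)"
```

```text
t39.2 pos [ 500.1 -301.7   86.5] yaw -13.8 grip 10.3mm F [-0.  -0.5 -2.7] -> tool dx,dy,dz(mm) -1.0 -0.3 8.0 turn 0.003
t39.6 pos [ 500.4 -302.    79.7] yaw -13.8 grip 10.4mm F [ 0.1  1.1 -1.9] -> tool dx,dy,dz(mm) -1.4 -0.5 1.2 turn 0.003
```

```bash
python3 -m inch '[[0,0,0.001,0,0],[0,0,0.001,0,0],[0,0,0.001,0,0],[0,0,0,0,0],[0,0,0,0,0]]' >/dev/null
python3 -c "
from h import *
plan(499.2,-301.2,78.5,-14)"
python3 -m inch '[[0,0,0.001,0,0],[0,0,0.001,0,0],[0,0,0.001,0,0],[0,0,0,0,0],[0,0,0,0,0]]' >/dev/null
python3 -c "
from h import *
plan(499.2,-301.2,78.5,-14)"
```

```text
t40.0 pos [ 500.9 -302.4   78. ] yaw -13.8 grip 10.4mm F [-0.6  1.1  2. ] -> tool dx,dy,dz(mm) -2.0 -0.7 -0.5 turn 0.003
t40.4 pos [ 501.4 -302.7   76.7] yaw -13.8 grip 10.1mm F [-0.6  1.8  5.3] -> tool dx,dy,dz(mm) -2.5 -0.9 -1.8 turn 0.003
```

Contact at 5 N on the posts. Release, rise, and turn for the slide box.

```bash
python3 -m inch '[[0,0,0,0,0.02],[0,0,0,0,0.035],[0,0,0,0,0.05],[0,0,0,0,0.05],[0,0,0,0,0.05]]' >/dev/null
python3 -m inch '[[0,0,-0.01,0,0.05],[0,0,-0.02,0,0.05],[0,0,-0.03,0,0.05],[0,0,-0.03,0,0.05],[0,0,-0.02,0,0.05]]' >/dev/null
python3 -m inch '[[0,0,0,0.12,0.06],[0,0,0,0.12,0.06],[0,0,0,0.12,0.06],[0,0,0,0.12,0.06],[0,0,0,0.12,0.06]]' >/dev/null
python3 -m inch '[[0,0,0,0.12,0.06],[0,0,0,0.12,0.06],[0,0,0,0.12,0.06],[0,0,0,0.12,0.06],[0,0,0,0.12,0.06]]' >/dev/null
python3 -c "
from h import *
plan(499.4,80.4,150,-90)"
```

```text
t42.1 pos [ 496.4 -298.2  203.2] yaw -85.3 grip 59.5mm F [0.7 0.2 0.5] -> tool dx,dy,dz(mm) -377.1 -34.0 53.2 turn 0.082
```

```bash
python3 -m inch '[[-0.035,-0.002,0.01,0.03,0.05],[-0.035,-0.002,0.01,0.03,0.05],[-0.035,0,0,0.02,0.05],[-0.035,0,0,0,0.05],[-0.035,0,0,0,0.05]]' >/dev/null
python3 -m inch '[[-0.035,0,0.0,0,0.05],[-0.035,0,0,0,0.05],[-0.035,0,0,0,0.05],[-0.035,0,0,0,0.05],[-0.025,0,0,0,0.05]]' >/dev/null
python3 - <<'E'
from h import *
plan(499.4,80.4,100,-90)
t=capture("top");s=capture("side");cv2.imwrite("pics/t8r.png",t)
a=cv2.resize(t[150:290,390:520],None,fx=3.2,fy=3.2,interpolation=cv2.INTER_CUBIC);b=cv2.resize(s[90:190,270:410],None,fx=2.6,fy=2.6,interpolation=cv2.INTER_CUBIC)
c=np.zeros((450,790,3),np.uint8);c[:a.shape[0],:a.shape[1]]=a;c[:b.shape[0],420:420+b.shape[1]]=b;cv2.imwrite("pics/c8.png",c)
k=mask(t,[50,90,40],[85,255,255],(400,150,510,290));print("recess",rect("top",k,69))
k=mask(t,[0,0,110],[179,80,255],(415,165,500,285));k|=mask(t,[50,90,40],[85,255,255],(400,150,510,290));k=cv2.morphologyEx(k,cv2.MORPH_CLOSE,np.ones((7,7)));print("div",rect("top",k,68))
k=mask(t,[50,90,40],[85,255,255],(275,205,305,245));print("slide",rect("top",k,24))
E
```

```text
t42.9 pos [499.   49.4 172. ] yaw -91.2 grip 49.7mm F [-0.4  0.  -0.4] -> tool dx,dy,dz(mm) -31.0 0.3 72.0 turn -0.020
recess (array([ 446.2, -288.8]), array([45.4, 66.6]), 76.0)
div (array([ 500.4, -302. ]), array([132.8, 200.4]), 75.6)Traceback (most recent call last):
  File "<stdin>", line 8, in <module>
  File "h.py", line 16, in rect
    c=max(cs,key=cv2.contourArea)
ValueError: max() iterable argument is empty
```

View pics/c8.png

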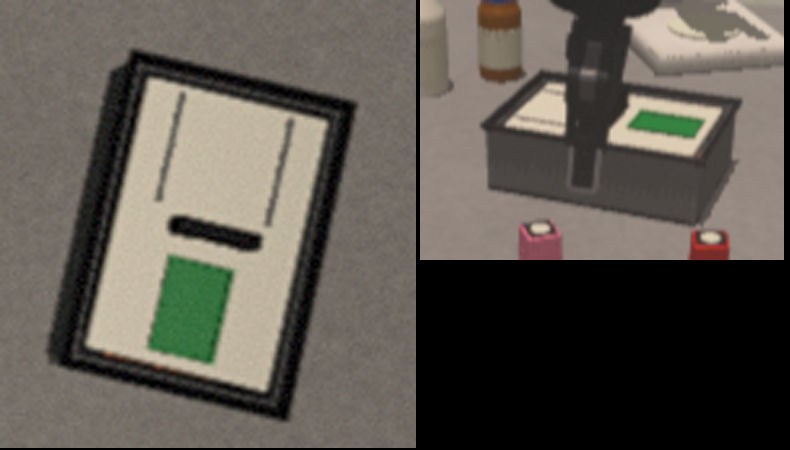

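The divider lies in the case. The measured recess centre is (446.2,-288.8) at −14.2°. Now the slide box.

```bash
python3 -m inch '[[-0.013,0,0.01,-0.01,0.055],[-0.012,0,0.015,-0.01,0.055],[-0.005,0,0.02,0,0.055],[0,0,0.02,0,0.055],[0,0,0.01,0,0.055]]' >/dev/null
python3 -c "
from h import *
plan(499.4,80.4,9,-90)"
```

```text
t43.5 pos [507.3  75.7  99. ] yaw -89.7 grip 55.0mm F [-0.4  0.  -0.2] -> tool dx,dy,dz(mm) -4.8 7.9 90.0 turn 0.005
```

```bash
python3 -m inch '[[-0.003,0.004,0.01,0,0.055],[-0.002,0.003,0.02,0,0.055],[0,0.001,0.02,0,0.055],[0,0,0.005,0,0.055],[0,0,0,0,0.055]]' >/dev/null
python3 -c "
from h import *
plan(499.4,80.4,9,-90)"
```

```text
t43.9 pos [504.7  74.1  42.6] yaw -89.9 grip 55.4mm F [0.6 0.3 1.3] -> tool dx,dy,dz(mm) -6.3 5.3 33.6 turn 0.001
```

```bash
python3 -m inch '[[-0.003,0.003,0.005,0,0.055],[-0.003,0.003,0.009,0,0.055],[-0.001,0.001,0.009,0,0.055],[0,0,0.004,0,0.055],[0,0,0,0,0.055]]' >/dev/null
python3 -c "
from h import *
plan(499.4,80.4,9,-90)"
```

```text
t44.3 pos [501.4  79.2  15.8] yaw -90.0 grip 55.1mm F [-0.2  0.7 -0. ] -> tool dx,dy,dz(mm) -1.2 2.0 6.8 turn -0.000
```

```bash
python3 -m inch '[[-0.001,0.001,0.003,0,0.055],[0,0.001,0.002,0,0.055],[0,0,0,0,0.055],[0,0,0,0,0.055],[0,0,0,0,0.035]]' >/dev/null
python3 -m inch '[[0,0,0,0,0.015],[0,0,0,0,0.015],[0,0,0,0,0.015],[0,0,0,0,0.015],[0,0,0,0,0.015]]' 35 >/dev/null
python3 -m inch '[[0,0,0,0,0.015],[0,0,0,0,0.015],[0,0,0,0,0.015],[0,0,0,0,0.015],[0,0,0,0,0.015]]' 35 >/dev/null
python3 -c "
from h import *
plan(499.4,80.4,9,-90)"
python3 -m inch '[[0,0,-0.02,0,0.015],[0,0,-0.03,0,0.015],[0,0,-0.04,0,0.015],[0,0,-0.04,0,0.015],[0,0,-0.03,0,0.015]]' >/dev/null
python3 -c "
from h import *
plan(446.2,-288.8,180,-104.2)"
```

```text
t45.5 pos [500.4  80.   11.1] yaw -90.0 grip 27.1mm F [ 1.2  0.1 -0.7] -> tool dx,dy,dz(mm) -0.4 1.0 2.1 turn -0.000
t46.0 pos [483.3  89.1 169.9] yaw -90.0 grip 27.1mm F [ 1.7  0.5 -0.9] -> tool dx,dy,dz(mm) 377.9 37.0 -10.1 turn 0.247
```

```bash
python3 -m inch '[[0.015,0,0,0.05,0.015],[0.025,-0.001,0,0.05,0.015],[0.025,-0.002,0,0.05,0.015],[0.025,-0.003,0,0.05,0.015],[0.025,-0.003,0,0.047,0.015]]' >/dev/null
python3 -c "
from h import *
plan(446.2,-288.8,180,-104.2)"
```

```text
t46.4 pos [481.9 -25.9 185.4] yaw -104.2 grip 27.2mm F [ 1.4 -0.5 -0.1] -> tool dx,dy,dz(mm) 263.6 -30.1 5.4 turn -0.001
```

```bash
python3 -m inch '[[0.028,-0.003,0,0,0.015],[0.028,-0.003,0,0,0.015],[0.028,-0.003,0,0,0.015],[0.028,-0.003,0,0,0.015],[0.028,-0.003,0,0,0.015]]' >/dev/null
python3 -m inch '[[0.028,-0.003,0,0,0.015],[0.028,-0.003,0,0,0.015],[0.02,-0.002,0,0,0.015],[0.01,-0.001,0,0,0.015],[0,0,0,0,0.015]]' >/dev/null
python3 -c "
from h import *
plan(446.2,-288.8,120,-104.2)"
```

```text
t47.2 pos [ 444.5 -265.1  196.1] yaw -104.7 grip 26.9mm F [-0.2  1.2 -0.6] -> tool dx,dy,dz(mm) 22.5 -7.6 76.1 turn -0.008
```

```bash
python3 -m inch '[[0.009,-0.003,0.0,-0.004,0.015],[0.009,-0.003,0.01,-0.004,0.015],[0.003,-0.001,0.02,0,0.015],[0,0,0.02,0,0.015],[0,0,0.01,0,0.015]]' >/dev/null
python3 -m inch '[[0,0,0,0,0.015],[0,0,0,0,0.015],[0,0,0,0,0.015],[0,0,0,0,0.015],[0,0,0,0,0.015]]' >/dev/null
python3 -c "
from h import *
plan(446.2,-288.8,79,-104.2)"
```

```text
t48.0 pos [ 454.2 -288.8  134. ] yaw -103.7 grip 27.2mm F [ 0.1 -0.2 -1.4] -> tool dx,dy,dz(mm) 1.9 7.8 55.0 turn 0.009
```

```bash
python3 -m inch '[[0.001,0.004,0.004,0.004,0.015],[0.001,0.003,0.01,0.004,0.015],[0,0.001,0.012,0,0.015],[0,0,0.006,0,0.015],[0,0,0,0,0.015]]' >/dev/null
python3 -m inch '[[0,0,0,0,0.015],[0,0,0,0,0.015],[0,0,0,0,0.015],[0,0,0,0,0.015],[0,0,0,0,0.015]]' >/dev/null
python3 -c "
from h import *
plan(446.2,-288.8,79,-104.2)"
```

```text
t48.9 pos [ 449.2 -292.1  104.1] yaw -104.2 grip 27.1mm F [ 0.8 -1.1  0.2] -> tool dx,dy,dz(mm) -2.4 3.7 25.1 turn 0.000
```

```bash
python3 -m inch '[[-0.001,0.002,0.003,0,0.015],[-0.001,0.002,0.005,0,0.015],[0,0,0.005,0,0.015],[0,0,0.002,0,0.015],[0,0,0,0,0.015]]' >/dev/null
python3 -c "
from h import *
plan(446.2,-288.8,79,-104.2)"
python3 -m inch '[[0,0,0.002,0,0.015],[0,0,0.002,0,0.015],[0,0,0.001,0,0.015],[0,0,0,0,0.015],[0,0,0,0,0.015]]' >/dev/null
python3 -c "
from h import *
plan(446.2,-288.8,79,-104.2)"
```

```text
t49.3 pos [ 447.1 -289.8   87.4] yaw -104.2 grip 26.9mm F [ 0.2 -1.4 -0.6] -> tool dx,dy,dz(mm) -0.8 1.1 8.4 turn 0.000
t49.7 pos [ 447.6 -290.2   81.6] yaw -104.2 grip 27.5mm F [ 0.9 -0.5 -0.4] -> tool dx,dy,dz(mm) -1.0 1.7 2.6 turn 0.000
```

```bash
python3 -m inch '[[0,0.001,0.001,0,0.015],[0,0,0.001,0,0.015],[0,0,0.001,0,0.015],[0,0,0,0,0.015],[0,0,0,0,0.015]]' >/dev/null
python3 -m inch '[[0,0,0.0005,0,0.015],[0,0,0,0,0.015],[0,0,0,0,0.015],[0,0,0,0,0.015],[0,0,0,0,0.015]]' >/dev/null
python3 -c "
from h import *
plan(446.2,-288.8,79,-104.2)"
```

```text
t50.5 pos [ 447.3 -290.5   79.4] yaw -104.2 grip 27.1mm F [-1.3  1.   2.8] -> tool dx,dy,dz(mm) -1.3 1.4 0.4 turn 0.000
```

```bash
python3 -m inch '[[0,0,0.001,0,0.015],[0,0,0,0,0.015],[0,0,0,0,0.015],[0,0,0,0,0.015],[0,0,0,0,0.015]]' >/dev/null
python3 -m inch '[[0,0,0,0,0.03],[0,0,0,0,0.037],[0,0,0,0,0.045],[0,0,0,0,0.05],[0,0,0,0,0.05]]' >/dev/null
python3 -m inch '[[0,0,-0.01,0,0.05],[0,0,-0.02,0,0.05],[0,0,-0.03,0,0.05],[0,0,-0.03,0,0.05],[0,0,-0.03,0,0.05]]' >/dev/null
python3 -m inch '[[-0.03,0,0,0,0.05],[-0.035,0,0,0,0.05],[-0.035,0,0,0,0.05],[-0.035,0,0,0,0.05],[-0.035,0,0,0,0.05]]' >/dev/null
python3 -m inch '[[-0.035,0,0,0,0.05],[-0.035,0,0,0,0.05],[-0.02,0,0,0,0.05],[0,0,0,0,0.05],[0,0,0,0,0.05]]' >/dev/null
python3 - <<'E'
from h import *
plan(446.2,-288.8,79,-104.2)
t=capture("top");s=capture("side")
a=cv2.resize(t[150:290,390:520],None,fx=3.2,fy=3.2,interpolation=cv2.INTER_CUBIC);b=cv2.resize(s[90:190,270:410],None,fx=2.6,fy=2.6,interpolation=cv2.INTER_CUBIC)
c=np.zeros((450,790,3),np.uint8);c[:a.shape[0],:a.shape[1]]=a;c[:b.shape[0],420:420+b.shape[1]]=b;cv2.imwrite("pics/c9.png",c)
E
```

```text
t52.6 pos [501.3 -19.9 204. ] yaw -104.4 grip 50.1mm F [ 0.6  0.3 -0.1] -> tool dx,dy,dz(mm) 274.1 -13.6 125.0 turn -0.004
```

View pics/c9.png

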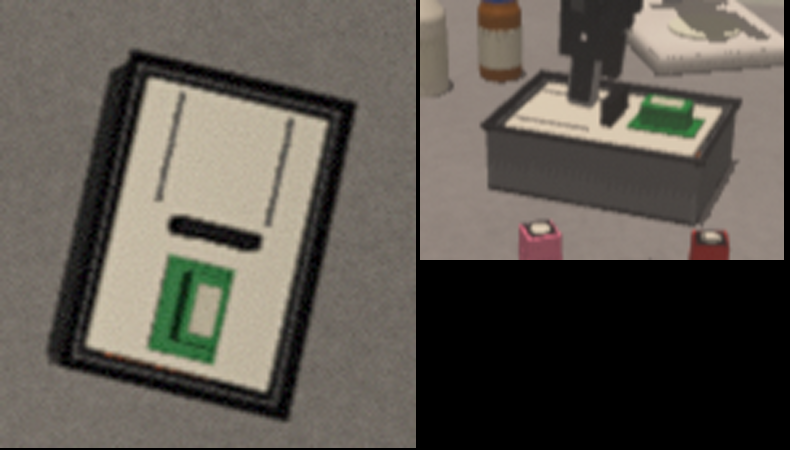

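The slide box sits in the recess and in line with it: label at (206,310), recess spanning (148,255)–(234,363). One numeric check before I hand it in.

```bash
python3 - <<'E'
from h import *
t=capture("top")
k=mask(t,[0,0,110],[179,80,255],(447,235,463,258));print("label z92",rect("top",k,92))
k=mask(t,[50,90,40],[85,255,255],(400,150,510,290));print("recess z69",rect("top",k,69))
s=capture("side")
for p in [(446.2,-288.8,92)]: print(proj("side",np.array(p)))
k=mask(s,[0,0,90],[179,90,255],(505,0,640,1)) 
E
```

```text
label z92 (array([ 446.6, -291.5]), array([18. , 36.2]), 76.1)
recess z69 (array([ 446.3, -288.8]), array([45.7, 66.6]), 76.2)
[365.74192982 128.37471681]
```

```bash
python3 -c "
from rig import finish_job,telemetry
print(finish_job(),telemetry.sense()['time_s'])"
```

```text
the job is handed in; nothing more can be done
the job is handed in; nothing more can be done
```

The case is packed and handed in, with the clock at about 53 s of the 128 s allowed. I placed the eyepiece, then the objective, then the lamp, each lowered until the arm stopped descending. The divider followed, and the slide box went in last.

**Last checks**
- **Optics:** before the divider went in, the top view showed all three standing in the inserts of their own colours. Full seating is inferred from the arm stopping at about the expected floor height.
- **Divider:** it measured 200.4 x 132.8 mm at its expected height, centred within about 1.5 mm of the case and in line with it to about half a degree. I judged it level by eye and by about 5 N of contact on the posts.
- **Slide box:** its label centre is 2.7 mm from the recess centre, with 7 mm to spare each way, and it is in line within about 0.1°.

**What disagreed**
- **Case position:** a first reading of the case from the side camera was 10 to 16 mm off the top view in y. Projecting the points back put it at 1 to 2 pixels of reading error, so I used the top view.
- **Lamp:** I first gripped it about 5 mm too low, and regripped it higher while it was still on the table.
- **Divider grip:** the fingers rose about 5 mm while closing on the rib and slipped about 2 mm as the divider touched down. It still settled on the posts.

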